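# Find the rocking corner of a stage plate and press its shim flat

### The arm

A 6-joint arm with a two-finger parallel gripper is mounted at the origin on the work surface. World frame = base frame: x ahead of the robot, y to its left, z up, the work surface at z = 0. Lengths are in mm, angles in rad, forces in N, time in s.
With the tool pointing down it reaches from about 325 to 775 mm from the base axis. Payload 9.3 kg.
Tool frame: the origin (TCP) lies between the finger pads; the fingertips stand 11 mm ahead of it and the grasp point (between the pads) lies 8 mm behind it; z points along the fingers, y is the direction in which the jaws open and shut (so a half turn about z gives the same grasp; the last joint's range is limited). The gripper opens to 85 mm and grips with 20 to 120 N. Pads are 22 mm wide; open, the fingers measure 114 mm over their backs; the gripper's body (76 mm by 85 mm) begins 54 mm behind the grasp point. The pads swing forward as they close: fully open they stand 13 mm farther back than shut.
Start: joints at [-1.437, 0.259, 0.021, 1.334, 0, 1.418], TCP at [155.58, -527.534, 242.279] pointing down, gripper open.
Joint ranges: [-3.04, 3.04], [-0.91, 1.82], [-1.04, 1.36], [-1.92, 1.95], [-1.52, 1.45], [-3.14, 3.14]. Speed limits (rad/s): [2.22, 2.22, 2.79, 3.14, 3.14, 3.14].

### API

Orientations are given as a 3x3 rotation matrix whose columns are the frame's x, y, z axes.
In Python, from workcell import arm, vision gives the robot as it stands. The module is installed in compiled form; this text tells all that it offers.
- The arm moves only by the tool move_arm, never from a script. Its argument "moves" is a list of rows, each a list of 5 numbers: the shift along the tool's x, y, z in m, then the turn about the tool's z in rad, then the gripper's target within -1 to 1 (fully open at 1, half-way at 0, shut at -1). In form: [[dx, dy, dz, twist, claw], ...]. A call has 1 to 8 rows; each row shifts and turns the commanded pose from where the row before left it, along the tool's axes as they then stand; what a row does not reach is not made up. A row lasts 1/12 s, in which the tool goes at most 41.7 mm and 7.16 degrees, less where a joint would pass 70% of its speed; a pose out of reach is approached as far as the arm can. A call is refused whole if a number of a shift passes 0.0417 or a number of a turn 0.125, either way. A call with a gripper value outside its range is refused whole. The fingers move at their own pace and stop on an object; "squeeze" is the grip in N (left out, the last holds). Time passes only in rows, so rows that do not move let the fingers close. It gives the time, the measured TCP pose, the force and the opening at its end, in the units of the state.
- arm.read_state(): the state, without advancing time (a new reading comes with each control period).
- vision.camera(name): name is "scene" or "top" or "wrist"; returns the picture (420x560x3 uint8, red, green, blue); there is no depth.
- vision.get_calibration(name): a dict with "fx", "fy", "cx", "cy" (pixels), "dist" ([k1, k2, p1, p2, k3] as OpenCV has them; the pictures are not rectified), "position" and "rotation" of the camera in the world. Camera axes: x right, y up, looking along -z (the intrinsics and any distortion apply to the point x, -y, -z); pixel columns grow to the right and rows downward; lengths in mm; the calibration is good to about 2 mm. A picture is of the moment at which its call begins: read the wrist's pose just before it. get_calibration takes no time and is no camera call; for the wrist camera it gives the pose at the moment of the call.
- arm.finish_job(): hands the job in, once; it reports no verdict.
The state is a dict: "time_s": time; "joints": joint angles; "qd": joint speeds; "effort": joint torques, N m; "tcp_pos": TCP position; "orientation": TCP orientation; "ft_force": force on the tool from outside, world axes, zero at the start; "torque": the same for the moment, N m; "opening": finger opening in mm.
Only numpy, scipy, OpenCV 4.12 (cv2) and the standard library are available. Lean on these libraries where they do the work, as an engineer would, in place of code of your own. Each camera call takes 0.05 s, during which the arm holds its last target.

### The job

The aluminium stage plate rocks on one of its four feet. With closed fingertips press down on the blue dots at its corner ears, one after another, until you find the corner that gives way, then let it up and press the brass shim tab of that corner (the one just beyond its ear, on the same foot) all the way down flat. Leave the other three shim tabs standing, do not lift the plate or shift it on its feet, and leave the lens barrel, ring and steel block alone.

Things in the scene. Friction and masses are not known exactly. Their poses are not given: they have to be found in the camera images.
- base: black base of the jig, 200 x 220 x 12 mm, bolted to the table. Origin on its underside; the four feet stand symmetrically about it at x = +-55 mm, y = +-85 mm (the base's middle lies 18 mm ahead of the origin). x points from the near ears to the far ears (away from the robot, within 0.3 rad), y to the left, z up
- plate: loose stage plate of bare aluminium lying level on four feet: 140 x 110 x 12 mm, 1.3 to 2 kg, with four ears (26 mm in x, standing out to 104 mm either side in y) at its corners and a round turntable (radius 52 mm, top 32 mm above the plate's underside) in the middle. Origin at the middle of its underside, 40 mm above the table, straight above the base's origin; axes as the base. Nothing holds it down but its weight
- ear_near_left (a point): centre of the blue dot on top of the plate's near left corner ear, right above its foot, 52 mm above the table; moves with the plate
- ear_near_right (a point): centre of the blue dot on top of the plate's near right corner ear, right above its foot, 52 mm above the table; moves with the plate
- ear_far_left (a point): centre of the blue dot on top of the plate's far left corner ear, right above its foot, 52 mm above the table; moves with the plate
- ear_far_right (a point): centre of the blue dot on top of the plate's far right corner ear, right above its foot, 52 mm above the table; moves with the plate
- tab_near_left (a point): centre of the top of the brass shim tab (20 mm square) belonging to the near left ear, as it stands at the start, 61 mm above the table; a point of the base, it does not move when the tab is pressed. The tab stands 40 mm ahead of its own ear (along the base's +x) in a square grey sleeve (28 mm outside) on the same foot block; the sleeve's rim is 9 mm below the tab's top, level with the top of the ears
- tab_near_right (a point): centre of the top of the brass shim tab (20 mm square) belonging to the near right ear, as it stands at the start, 61 mm above the table; a point of the base, it does not move when the tab is pressed. The tab stands 40 mm ahead of its own ear (along the base's +x) in a square grey sleeve (28 mm outside) on the same foot block; the sleeve's rim is 9 mm below the tab's top, level with the top of the ears
- tab_far_left (a point): centre of the top of the brass shim tab (20 mm square) belonging to the far left ear, as it stands at the start, 61 mm above the table; a point of the base, it does not move when the tab is pressed. The tab stands 40 mm ahead of its own ear (along the base's +x) in a square grey sleeve (28 mm outside) on the same foot block; the sleeve's rim is 9 mm below the tab's top, level with the top of the ears
- tab_far_right (a point): centre of the top of the brass shim tab (20 mm square) belonging to the far right ear, as it stands at the start, 61 mm above the table; a point of the base, it does not move when the tab is pressed. The tab stands 40 mm ahead of its own ear (along the base's +x) in a square grey sleeve (28 mm outside) on the same foot block; the sleeve's rim is 9 mm below the tab's top, level with the top of the ears
- sag (a joint): how far the rocking corner is pressed down: 0 at rest, 0.005 m fully down. The foot there is sprung: about 5 N starts it, about 10 N brings it fully down, and it comes back up when let go. The other three corners stand on solid feet and do not give. Which corner rocks changes from start to start and cannot be seen
- shim_loose (a joint): shim tab of the corner that rocks: 0 standing, 0.008 m pressed flat (1 mm above the sleeve's rim, where it meets its stop). Takes about 10 to 12 N and stays where it is left; going down it slides a flat brass tongue in under the ear, and the corner no longer rocks
- shim_sound1 (a joint): shim tab of one of the three corners that do not rock (which one is not told): same looks, feel and values
- shim_sound2 (a joint): shim tab of one of the three corners that do not rock (which one is not told): same looks, feel and values
- shim_sound3 (a joint): shim tab of one of the three corners that do not rock (which one is not told): same looks, feel and values
- lens: black lens barrel with a silver band and a green ring, 32 mm across, 60 mm tall, standing on the table left of the jig; origin under its middle
- collar: aluminium ring, 40 mm across, 14 mm tall, lying right of the jig; origin under its middle
- gauge_block: steel block 35 x 12 x 30 mm standing on the table beyond the jig; origin under its middle

How it is judged:
By the outcome, as a careful person would: the job done as asked, in the order asked, and still so for the second after the job is handed in, with the robot touching nothing.
It also fails if it takes over 54 s, if anything falls off the work surface, if the arm or the gripper's body presses on something with over 40 N, if the wrist force passes 120 N, or if a joint passes its speed limit or range.

## Working session

There is one attempt and no reset: what is moved stays moved. The work goes in short steps, Python scripts to look and compute and a tool call to move; the robot and the scene stay as the last step left them, time stands still between calls to the robot, and variables do not carry over. Pictures are saved under pics/ and viewed, and the job is handed in when it is done.

Besides the shell and the picture viewer there is one more tool, called after "Call:" as name([rows], argument=value, ...), one row to a line, values as JSON. move_arm: Moves the arm, as the interface text tells. Its arguments: {"type":"object","properties":{"moves":{"type":"array","items":{"type":"array","items":{"type":"number"}}},"squeeze":{"type":"number"}},"required":["moves"]}

```bash
mkdir -p pics; python3 - <<'E'
from workcell import arm, vision
import cv2
s=arm.read_state(); print(s)
for n in("scene","top"):
    c=vision.get_calibration(n); print(n,c)
    cv2.imwrite(f"pics/{n}0.png",vision.camera(n)[:,:,::-1])
E
```

```text
{'time_s': 0.0, 'joints': array([-1.43660064e+00,  2.59210074e-01,  2.07634935e-02,  1.33371067e+00,
       -5.24559572e-06,  1.41816624e+00]), 'qd': array([-0.00106805, -0.00014481,  0.0005572 ,  0.0006914 , -0.00198542,
        0.00044024]), 'effort': array([-2.64171940e-04, -5.55645418e+01,  3.44523096e+01,  1.40188396e-02,
       -1.79697813e-04, -1.90262995e-05]), 'tcp_pos': array([ 155.54199738, -527.26902378,  241.65713044]), 'orientation': array([[ 9.59146741e-01,  2.82908985e-01, -1.87281064e-04],
       [ 2.82908975e-01, -9.59145815e-01,  1.34798760e-03],
       [ 2.01727957e-04, -1.34590141e-03, -9.99999074e-01]]), 'ft_force': array([-0.7209827 ,  0.72191065,  0.23518628]), 'torque': array([ 0.03430954,  0.01466965, -0.01805262]), 'opening': 85.27439244663536}
scene {'fx': 540.6981426411932, 'fy': 540.6981426411932, 'cx': 277.47785444778765, 'cy': 204.41588997366233, 'dist': array([-0.09438734,  0.        ,  0.        ,  0.        ,  0.        ]), 'position': array([1183.81999155, -140.37523284,  750.37465463]), 'rotation': array([[ 0.26389993, -0.71717177,  0.64499727],
       [ 0.96451309,  0.20206533, -0.16995325],
       [-0.00844591,  0.66695896,  0.74504658]])}
top {'fx': 390.9651025534538, 'fy': 390.9651025534538, 'cx': 278.6696957880032, 'cy': 205.98627136385028, 'dist': array([-0.11291559,  0.        ,  0.        ,  0.        ,  0.        ]), 'position': array([490.32517076,  48.22905311, 861.37347954]), 'rotation': array([[ 0.02409399,  0.98884188, -0.14700752],
       [-0.99858242,  0.03078649,  0.04342046],
       [ 0.04746182,  0.14575296,  0.98818189]])}
```

View pics/scene0.png

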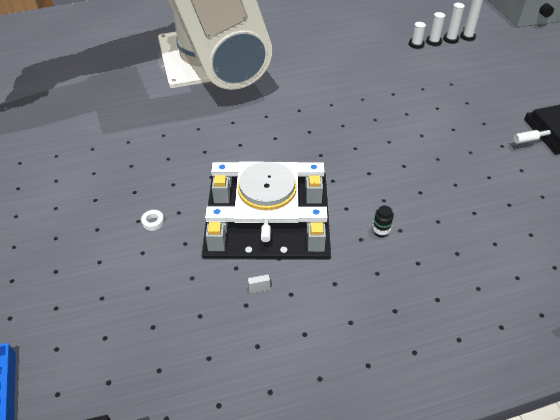

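View pics/top0.png

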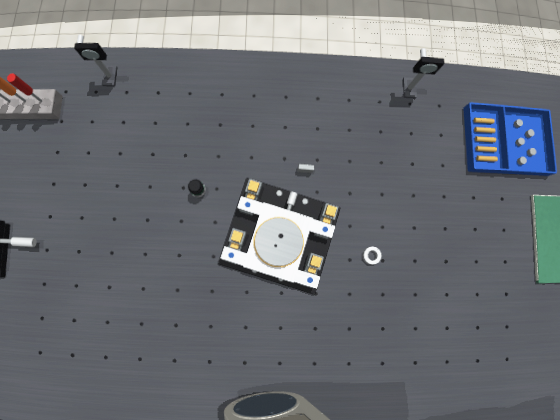

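The top view shows the jig: blue dots near (231,255), (310,280), (248,205), (325,229), with yellow tabs ahead of each. Both views see all eight points, so I'll triangulate them.

```bash
cat > h.py <<'E'
import numpy as np, cv2
from workcell import arm, vision
def ray(c,uv):
    K=np.array([[c['fx'],0,c['cx']],[0,c['fy'],c['cy']],[0,0,1]])
    p=cv2.undistortPoints(np.array([[uv]],float),K,np.array(c['dist']))[0,0]
    d=c['rotation']@np.array([p[0],-p[1],-1]); return np.array(c['position']),d/np.linalg.norm(d)
def plane(c,uv,z):
    o,d=ray(c,uv); return o+d*(z-o[2])/d[2]
def tri(rs):
    A=sum(np.eye(3)-np.outer(d,d) for o,d in rs); b=sum((np.eye(3)-np.outer(d,d))@o for o,d in rs)
    return np.linalg.solve(A,b)
def blobs(im,kind,roi,amin=4):
    hsv=cv2.cvtColor(im,cv2.COLOR_RGB2HSV)
    m=cv2.inRange(hsv,(100,120,60),(130,255,255)) if kind=='blue' else cv2.inRange(hsv,(18,120,120),(30,255,255))
    x0,y0,x1,y1=roi; k=np.zeros_like(m); k[y0:y1,x0:x1]=m[y0:y1,x0:x1]
    n,l,st,ce=cv2.connectedComponentsWithStats(k)
    return [(ce[i].round(2),st[i,4]) for i in range(1,n) if st[i,4]>=amin]
E
python3 - <<'E'
from h import *
for n,roi in(("scene",(190,150,345,270)),("top",(210,170,350,300))):
    im=cv2.imread(f"pics/{n}0.png")[:,:,::-1].copy(); c=vision.get_calibration(n)
    for k,z in(('blue',52),('y',61)):
        for ce,a in blobs(im,k,roi): print(n,k,ce,a,plane(c,ce,z).round(1)[:2])
    x0,y0,x1,y1=roi
    cv2.imwrite(f"pics/{n}0c.png",cv2.resize(im[y0:y1,x0:x1,::-1],None,fx=4.4,fy=4.4))
E
```

```text
scene blue [221.62 166.43] 21 [459.9 -55.9]
scene blue [313.5 166.5] 20 [506.5 107.9]
scene blue [216.56 211.08] 25 [565.7 -85.9]
scene blue [315.5 211.5] 22 [612.6  77.3]
scene y [219.75 180.5 ] 111 [503.7 -67.3]
scene y [314.09 181.05] 121 [550.9  94.3]
scene y [267.09 201.59] 258 [575.9   1.4]
scene y [214.28 227.6 ] 148 [608.3 -97.2]
scene y [316.5 228.5] 144 [655.7  64.6]
top blue [247.47 204.13] 15 [612.6  78. ]
top blue [324.72 228.89] 18 [565.3 -84.9]
top blue [230.75 254.62] 16 [506.8 108.6]
top blue [309.75 279.75] 20 [459.5 -55. ]
top y [253.35 186.31] 78 [649.2  66.8]
top y [250.52 195.86] 29 [628.8  72. ]
top y [330.23 210.93] 73 [602.3 -94.8]
top y [326.33 220.17] 30 [582.7 -86.7]
top y [236.86 236.33] 78 [544.1  97. ]
top y [234.11 245.25] 28 [525.8 101.9]
top y [315.3  261.07] 81 [497.9 -64.6]
top y [311.62 269.97] 29 [479.7 -57.3]
```

View pics/top0c.png

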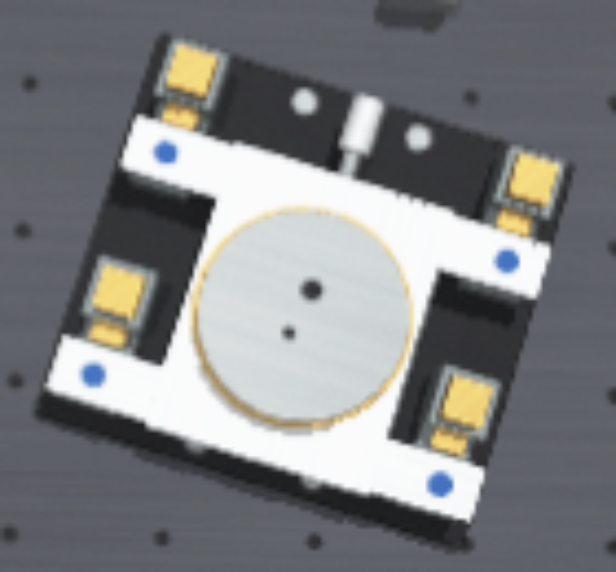

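Two views agree within 1 mm on the dots at z=52. Near-left is (506.6,108.2), near-right (459.7,-55.4), far-left (612.6,77.6) and far-right (565.5,-85.4), so jig yaw is about -0.278. Next I turn the tool a quarter off that yaw, which keeps joint 6 in range, and shut the fingers.

Call:
move_arm([
  [0,0,0,-0.125,-1],
  [0,0,0,-0.125,-1],
  [0,0,0,-0.125,-1],
  [0,0,0,-0.125,-1],
  [0,0,0,-0.125,-1],
  [0,0,0,-0.125,-1],
  [0,0,0,-0.125,-1],
  [0,0,0,-0.125,-1],
], squeeze=40)

```text
time_s: 0.77
tcp_pos: [155.6, -527.4, 241.9]
orientation: [[0.274, 0.962, -0.0], [0.962, -0.274, 0.001], [0.001, -0.0, -1.0]]
ft_force: [0.2, -0.4, 0.0]
opening: 0.3
```

```bash
cat >> h.py <<'E'
T={'NL':(506.6,108.2),'NR':(459.7,-55.4),'FL':(612.6,77.6),'FR':(565.5,-85.4)}
def go(s,t,z):
    return (s['orientation'].T@(np.array([*t,z])-s['tcp_pos'])).round(1)
E
python3 - <<'E'
from h import *
s=arm.read_state();print(s['time_s'],s['tcp_pos'],s['orientation'].round(4),s['opening'],s['joints'],s['ft_force'])
print(go(s,T['NR'],110))
E
```

```text
0.7667 [ 155.58181204 -527.36270764  241.9205085 ] [[ 2.742e-01  9.617e-01 -1.000e-04]
 [ 9.617e-01 -2.742e-01  8.000e-04]
 [ 7.000e-04 -3.000e-04 -1.000e+00]] 0.27844946086907474 [-1.43655509e+00  2.58934691e-01  2.10524503e-02  1.33370359e+00
  2.39166294e-06  4.12029028e-01] [ 0.15277262 -0.41337697  0.00733556]
[537.2 163.1 132.3]
```

Call:
move_arm([
  [0.032,0.01,0.004,0,-1],
  [0.034,0.01,0.004,0,-1],
  [0.034,0.01,0.004,0,-1],
  [0.034,0.01,0.004,0,-1],
  [0.034,0.01,0.004,0,-1],
  [0.034,0.01,0.004,0,-1],
  [0.034,0.01,0.004,0,-1],
  [0.034,0.01,0.004,0,-1],
])

```text
time_s: 1.43
tcp_pos: [308.4, -289.1, 210.0]
orientation: [[0.281, 0.96, -0.0], [0.96, -0.281, 0.0], [0.0, -0.0, -1.0]]
ft_force: [0.2, 0.4, -0.6]
opening: 0.1
```

Call:
move_arm([
  [0.034,0.01,0.012,0,-1],
  [0.034,0.01,0.012,0,-1],
  [0.034,0.01,0.012,0,-1],
  [0.034,0.01,0.012,0,-1],
  [0.034,0.01,0.012,0,-1],
  [0.034,0.01,0.012,0,-1],
  [0.034,0.01,0.012,0,-1],
  [0.025,0.007,0.008,0,-1],
])

```text
time_s: 2.1
tcp_pos: [456.2, -57.4, 117.1]
orientation: [[0.279, 0.96, -0.001], [0.96, -0.279, 0.001], [0.0, -0.001, -1.0]]
ft_force: [1.6, 0.0, -0.5]
opening: 0.4
```

Call:
move_arm([
  [0,0,0,0,-1],
  [0,0,0,0,-1],
  [0,0,0,0,-1],
])

```text
time_s: 2.35
tcp_pos: [455.4, -60.0, 118.2]
orientation: [[0.28, 0.96, -0.001], [0.96, -0.28, -0.0], [-0.0, -0.001, -1.0]]
ft_force: [-1.1, 0.9, 1.1]
opening: 0.1
```

```bash
python3 - <<'E'
from h import *
s=arm.read_state();print(s['time_s'],s['tcp_pos'],s['orientation'].round(4),s['joints'],s['ft_force'])
print(go(s,T['NR'],75))
cv2.imwrite("pics/scene1.png",vision.camera("scene")[120:290,150:400,::-1].repeat(3,0).repeat(3,1))
E
```

```text
2.35 [455.3616307  -59.99407683 118.20554162] [[ 2.796e-01  9.601e-01 -7.000e-04]
 [ 9.601e-01 -2.796e-01 -1.000e-04]
 [-3.000e-04 -6.000e-04 -1.000e+00]] [-3.13846166e-01  1.81308320e-01 -4.13618651e-01  9.76465108e-01
 -2.98481287e-04  1.54033549e+00] [-1.08388165  0.88040805  1.09121051]
[ 5.6  2.9 43.2]
```

View pics/scene1.png

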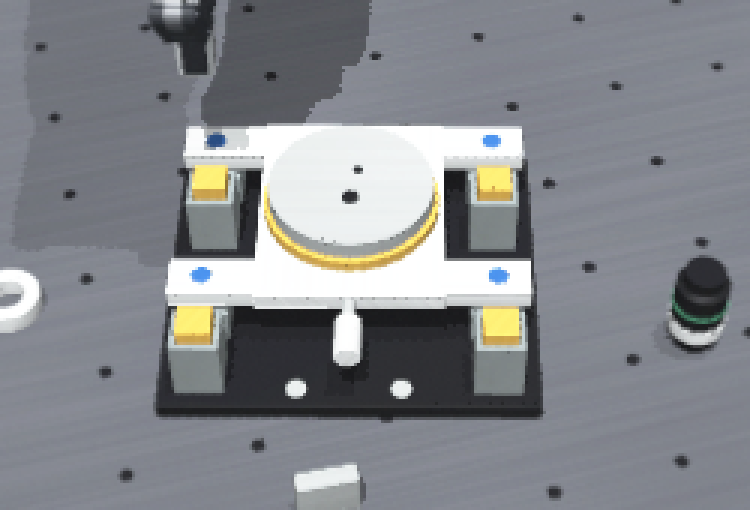

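The shut fingertips hang over the near-right dot (crop ~(195,75)) and everything stands as before. I'll centre and descend to just above it.

Call:
move_arm([
  [0.003,0.0015,0.012,0,-1],
  [0.0026,0.0014,0.012,0,-1],
  [0,0,0.012,0,-1],
  [0,0,0.012,0,-1],
  [0,0,0,0,-1],
  [0,0,0,0,-1],
  [0,0,0,0,-1],
])

```text
time_s: 2.98
tcp_pos: [460.1, -56.1, 71.1]
orientation: [[0.281, 0.96, 0.001], [0.96, -0.281, -0.0], [-0.0, 0.001, -1.0]]
ft_force: [0.0, -1.0, 0.8]
opening: 0.1
```

Call:
move_arm([
  [0,0,0.002,0,-1],
  [0,0,0.002,0,-1],
  [0,0,0,0,-1],
  [0,0,0,0,-1],
])

```text
time_s: 3.32
tcp_pos: [460.0, -55.3, 66.4]
orientation: [[0.28, 0.96, 0.0], [0.96, -0.28, -0.0], [-0.0, 0.0, -1.0]]
ft_force: [0.2, 0.6, 0.1]
opening: 0.1
```

Call:
move_arm([
  [0,0,0.001,0,-1],
  [0,0,0.001,0,-1],
  [0,0,0.001,0,-1],
  [0,0,0,0,-1],
  [0,0,0,0,-1],
])

```text
time_s: 3.73
tcp_pos: [460.0, -55.3, 63.2]
orientation: [[0.28, 0.96, -0.0], [0.96, -0.28, 0.0], [-0.0, -0.0, -1.0]]
ft_force: [-0.4, 0.5, -0.5]
opening: -0.1
```

Call:
move_arm([
  [0,0,0.001,0,-1],
  [0,0,0,0,-1],
  [0,0,0,0,-1],
])

```text
time_s: 3.98
tcp_pos: [460.1, -55.3, 63.0]
orientation: [[0.28, 0.96, 0.001], [0.96, -0.28, -0.0], [-0.0, 0.001, -1.0]]
ft_force: [-2.7, 1.0, 9.7]
opening: 0.4
```

Call:
move_arm([
  [0,0,0.0005,0,-1],
  [0,0,0,0,-1],
  [0,0,0,0,-1],
])

```text
time_s: 4.23
tcp_pos: [460.1, -55.3, 62.9]
orientation: [[0.28, 0.96, 0.001], [0.96, -0.28, -0.0], [-0.0, 0.001, -1.0]]
ft_force: [-4.3, 2.2, 17.6]
opening: -0.2
```

Near-right is solid (17.6 N without moving). I'll raise and go to near-left.

Call:
move_arm([
  [0,0,-0.002,0,-1],
  [0,0,-0.008,0,-1],
  [0,0,-0.014,0,-1],
  [0,0,-0.016,0,-1],
  [0.02,0,0,0,-1],
  [0.035,0,0,0,-1],
  [0.035,0,0,0,-1],
  [0.035,0,0,0,-1],
])

```text
time_s: 4.9
tcp_pos: [495.4, 65.8, 102.4]
orientation: [[0.282, 0.96, 0.001], [0.96, -0.282, -0.0], [0.0, 0.001, -1.0]]
ft_force: [1.2, -0.2, -0.1]
opening: -0.2
```

Call:
move_arm([
  [0.03,0,0,0,-1],
  [0.015,0,0,0,-1],
  [0,0,0.012,0,-1],
  [0,0,0.01,0,-1],
  [0,0,0.006,0,-1],
  [0,0,0,0,-1],
  [0,0,0,0,-1],
])

```text
time_s: 5.48
tcp_pos: [507.3, 107.3, 73.6]
orientation: [[0.281, 0.96, -0.001], [0.96, -0.281, -0.0], [-0.0, -0.001, -1.0]]
ft_force: [-0.0, 0.3, 0.0]
opening: 0.0
```

```bash
python3 - <<'E'
from h import *
s=arm.read_state();print(s['time_s'],s['tcp_pos'],s['ft_force'],go(s,T['NL'],66))
E
```

```text
5.4833 [507.31093713 107.27740806  73.55636145] [-0.02812081  0.30703584  0.00415664] [ 0.7 -0.9  7.6]
```

Call:
move_arm([
  [0,0,0.004,0,-1],
  [0,0,0.003,0,-1],
  [0,0,0.001,0,-1],
  [0,0,0.001,0,-1],
  [0,0,0.001,0,-1],
  [0,0,0,0,-1],
  [0,0,0,0,-1],
])

```text
time_s: 6.07
tcp_pos: [507.7, 107.9, 63.8]
orientation: [[0.28, 0.96, 0.0], [0.96, -0.28, 0.0], [0.0, 0.0, -1.0]]
ft_force: [0.3, 0.1, 0.3]
opening: -0.2
```

Call:
move_arm([
  [0,0,0.001,0,-1],
  [0,0,0,0,-1],
  [0,0,0,0,-1],
])

```text
time_s: 6.32
tcp_pos: [507.8, 107.9, 63.1]
orientation: [[0.28, 0.96, 0.001], [0.96, -0.28, -0.0], [0.0, 0.001, -1.0]]
ft_force: [-0.4, -0.1, 3.9]
opening: 0.0
```

Call:
move_arm([
  [0,0,0.001,0,-1],
  [0,0,0,0,-1],
  [0,0,0,0,-1],
])

```text
time_s: 6.57
tcp_pos: [507.8, 107.9, 63.0]
orientation: [[0.28, 0.96, 0.001], [0.96, -0.28, -0.0], [0.0, 0.001, -1.0]]
ft_force: [-4.6, -1.1, 15.9]
opening: 0.2
```

Near-left is solid too (15.9 N). Next is far-left.

Call:
move_arm([
  [0,0,-0.002,0,-1],
  [0,0,-0.008,0,-1],
  [0,0,-0.014,0,-1],
  [0,0,-0.016,0,-1],
  [0,0.02,0,0,-1],
  [0,0.035,0,0,-1],
  [0,0.035,0,0,-1],
  [0,0.019,0,0,-1],
])

```text
time_s: 7.23
tcp_pos: [615.4, 76.3, 102.2]
orientation: [[0.281, 0.96, 0.002], [0.96, -0.281, -0.0], [0.0, 0.002, -1.0]]
ft_force: [-0.8, 0.1, -0.8]
opening: 0.3
```

Call:
move_arm([
  [0,0,0,0,-1],
  [0,0,0,0,-1],
  [0,0,0.012,0,-1],
  [0,0,0.012,0,-1],
  [0,0,0.006,0,-1],
  [0,0,0,0,-1],
  [0,0,0,0,-1],
])

```text
time_s: 7.82
tcp_pos: [611.6, 77.6, 72.0]
orientation: [[0.28, 0.96, -0.001], [0.96, -0.28, 0.0], [-0.0, -0.001, -1.0]]
ft_force: [-0.1, -0.8, 0.6]
opening: -0.0
```

```bash
python3 - <<'E'
from h import *
s=arm.read_state();print(s['time_s'],s['tcp_pos'],s['ft_force'],go(s,T['FL'],66))
E
```

```text
7.8167 [611.59413739  77.62072755  72.03121813] [-0.06522338 -0.80821546  0.56458545] [0.3 1.  6. ]
```

Call:
move_arm([
  [0,0,0.004,0,-1],
  [0,0,0.002,0,-1],
  [0,0,0.001,0,-1],
  [0,0,0.001,0,-1],
  [0,0,0,0,-1],
  [0,0,0,0,-1],
  [0,0,0,0,-1],
])

```text
time_s: 8.4
tcp_pos: [612.3, 77.3, 63.9]
orientation: [[0.28, 0.96, 0.0], [0.96, -0.28, -0.0], [0.0, 0.0, -1.0]]
ft_force: [0.5, 0.2, 0.3]
opening: 0.1
```

Call:
move_arm([
  [0,0,0.001,0,-1],
  [0,0,0,0,-1],
  [0,0,0,0,-1],
])

```text
time_s: 8.65
tcp_pos: [612.4, 77.4, 63.1]
orientation: [[0.28, 0.96, 0.001], [0.96, -0.28, 0.0], [0.0, 0.001, -1.0]]
ft_force: [-0.3, -0.8, 3.2]
opening: -0.0
```

Call:
move_arm([
  [0,0,0.0007,0,-1],
  [0,0,0,0,-1],
  [0,0,0,0,-1],
])

```text
time_s: 8.9
tcp_pos: [612.5, 77.3, 63.0]
orientation: [[0.28, 0.96, 0.001], [0.96, -0.28, -0.0], [0.0, 0.001, -1.0]]
ft_force: [-2.7, -0.7, 10.5]
opening: -0.0
```

Far-left is stiff as well (10.5 N, no give). That leaves far-right, which I'll check by pressing rather than assume.

Call:
move_arm([
  [0,0,-0.002,0,-1],
  [0,0,-0.008,0,-1],
  [0,0,-0.014,0,-1],
  [0,0,-0.016,0,-1],
  [-0.02,0,0,0,-1],
  [-0.035,0,0,0,-1],
  [-0.035,0,0,0,-1],
  [-0.035,0,0,0,-1],
])

```text
time_s: 9.57
tcp_pos: [576.8, -43.5, 102.5]
orientation: [[0.279, 0.96, 0.0], [0.96, -0.279, -0.0], [-0.0, 0.0, -1.0]]
ft_force: [1.3, 0.1, -0.0]
opening: -0.2
```

Call:
move_arm([
  [-0.03,0,0,0,-1],
  [-0.0145,0,0,0,-1],
  [0,0,0,0,-1],
  [0,0,0.012,0,-1],
  [0,0,0.012,0,-1],
  [0,0,0.006,0,-1],
  [0,0,0,0,-1],
  [0,0,0,0,-1],
])

```text
time_s: 10.23
tcp_pos: [564.9, -84.8, 72.2]
orientation: [[0.28, 0.96, -0.0], [0.96, -0.28, 0.0], [0.0, -0.001, -1.0]]
ft_force: [0.8, 0.4, 0.6]
opening: 0.0
```

```bash
python3 - <<'E'
from h import *
s=arm.read_state();print(s['time_s'],s['tcp_pos'],s['ft_force'],go(s,T['FR'],66))
E
```

```text
10.2333 [564.85021009 -84.83761791  72.1501147 ] [0.79557454 0.40797337 0.60688398] [-0.4  0.8  6.1]
```

Call:
move_arm([
  [0,0,0.004,0,-1],
  [0,0,0.002,0,-1],
  [0,0,0.001,0,-1],
  [0,0,0.001,0,-1],
  [0,0,0,0,-1],
  [0,0,0,0,-1],
  [0,0,0,0,-1],
])

```text
time_s: 10.82
tcp_pos: [564.8, -85.4, 64.2]
orientation: [[0.28, 0.96, 0.0], [0.96, -0.28, -0.0], [0.0, 0.0, -1.0]]
ft_force: [1.0, 1.1, -0.8]
opening: -0.3
```

Call:
move_arm([
  [0,0,0.001,0,-1],
  [0,0,0,0,-1],
  [0,0,0,0,-1],
])

```text
time_s: 11.07
tcp_pos: [564.8, -85.4, 63.1]
orientation: [[0.28, 0.96, 0.0], [0.96, -0.28, -0.0], [0.0, 0.0, -1.0]]
ft_force: [0.5, -0.3, 0.7]
opening: 0.1
```

Call:
move_arm([
  [0,0,0.0007,0,-1],
  [0,0,0,0,-1],
  [0,0,0,0,-1],
])

```text
time_s: 11.32
tcp_pos: [564.8, -85.4, 62.7]
orientation: [[0.28, 0.96, 0.0], [0.96, -0.28, -0.0], [-0.0, 0.0, -1.0]]
ft_force: [-1.1, -0.4, 5.5]
opening: 0.3
```

Call:
move_arm([
  [0,0,0.001,0,-1],
  [0,0,0,0,-1],
  [0,0,0,0,-1],
])

```text
time_s: 11.57
tcp_pos: [564.9, -85.5, 61.9]
orientation: [[0.28, 0.96, 0.001], [0.96, -0.28, -0.0], [-0.0, 0.001, -1.0]]
ft_force: [-1.2, -0.9, 7.2]
opening: -0.1
```

Call:
move_arm([
  [0,0,0.0005,0,-1],
  [0,0,0,0,-1],
  [0,0,0,0,-1],
])

```text
time_s: 11.82
tcp_pos: [564.9, -85.5, 61.5]
orientation: [[0.28, 0.96, 0.001], [0.96, -0.28, -0.0], [-0.0, 0.001, -1.0]]
ft_force: [-1.7, -0.1, 8.3]
opening: -0.0
```

Far-right gives way (1.5 mm at 8 N). I'll press a bit further to confirm, then let it up.

Call:
move_arm([
  [0,0,0.001,0,-1],
  [0,0,0.001,0,-1],
  [0,0,0,0,-1],
  [0,0,0,0,-1],
])

```text
time_s: 12.15
tcp_pos: [565.1, -85.7, 59.8]
orientation: [[0.28, 0.96, 0.001], [0.96, -0.28, -0.001], [-0.0, 0.002, -1.0]]
ft_force: [-2.4, -0.3, 10.3]
opening: 0.4
```

Call:
move_arm([
  [0,0,0.001,0,-1],
  [0,0,0.0005,0,-1],
  [0,0,0,0,-1],
  [0,0,0,0,-1],
])

```text
time_s: 12.48
tcp_pos: [565.2, -85.7, 58.9]
orientation: [[0.28, 0.96, 0.002], [0.96, -0.28, -0.001], [-0.001, 0.002, -1.0]]
ft_force: [-3.0, 0.1, 16.1]
opening: -0.1
```

It's fully down (~4.5 mm), so far-right is the one. I'll let it up straight and slowly, then go over its tab.

Call:
move_arm([
  [0,0,-0.001,0,-1],
  [0,0,-0.0015,0,-1],
  [0,0,-0.002,0,-1],
  [0,0,-0.002,0,-1],
  [0,0,-0.004,0,-1],
  [0,0,-0.01,0,-1],
  [0,0,-0.012,0,-1],
  [0,0,0,0,-1],
])

```text
time_s: 13.15
tcp_pos: [565.8, -85.7, 92.3]
orientation: [[0.28, 0.96, 0.003], [0.96, -0.28, -0.001], [-0.0, 0.003, -1.0]]
ft_force: [0.2, 0.4, 1.0]
opening: 0.5
```

Call:
move_arm([
  [0,0.015,0,0,-1],
  [0,0.015,0,0,-1],
  [0,0.01,0,0,-1],
  [0,0,0,0,-1],
  [0,0,0,0,-1],
  [0,0,0,0,-1],
])

```text
time_s: 13.65
tcp_pos: [602.4, -96.3, 89.6]
orientation: [[0.28, 0.96, -0.001], [0.96, -0.28, 0.0], [-0.0, -0.001, -1.0]]
ft_force: [-0.4, -0.2, 0.6]
opening: 0.1
```

```bash
python3 - <<'E'
from h import *
s=arm.read_state();print(s['time_s'],s['tcp_pos'],s['ft_force'],go(s,(603.9,-96.5),76))
cv2.imwrite("pics/scene2.png",vision.camera("scene")[120:290,150:400,::-1].repeat(3,0).repeat(3,1))
E
```

```text
13.65 [602.43382983 -96.34724643  89.55733397] [-0.42132715 -0.21208177  0.55661827] [ 0.3  1.5 13.6]
```

View pics/scene2.png

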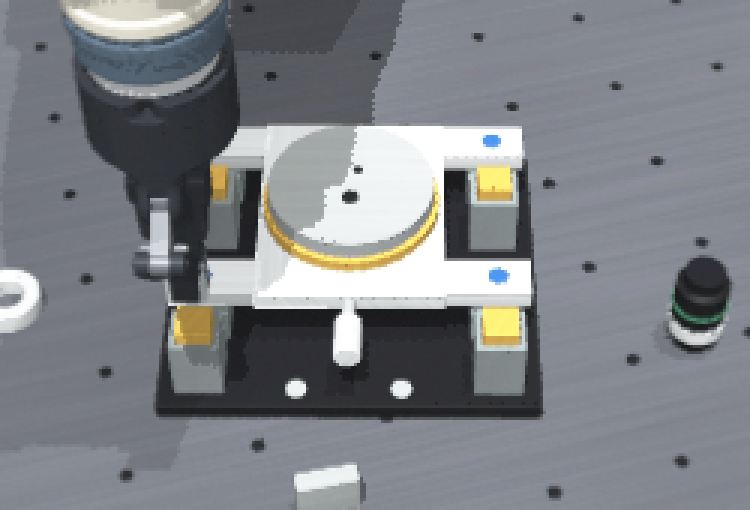

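The fingers hang above the far-right tab (crop ~(190,320)) and the plate is level and unmoved. I'll press the tab.

Call:
move_arm([
  [0,0.001,0.006,0,-1],
  [0,0,0.006,0,-1],
  [0,0,0.002,0,-1],
  [0,0,0,0,-1],
  [0,0,0,0,-1],
])

```text
time_s: 14.12
tcp_pos: [603.9, -96.8, 75.6]
orientation: [[0.28, 0.96, -0.001], [0.96, -0.28, 0.0], [-0.0, -0.001, -1.0]]
ft_force: [0.7, 0.1, 1.0]
opening: -0.1
```

Call:
move_arm([
  [0,0,0.001,0,-1],
  [0,0,0.001,0,-1],
  [0,0,0.001,0,-1],
  [0,0,0.001,0,-1],
  [0,0,0,0,-1],
  [0,0,0,0,-1],
])

```text
time_s: 14.62
tcp_pos: [604.2, -96.9, 71.9]
orientation: [[0.28, 0.96, 0.0], [0.96, -0.28, -0.0], [-0.0, 0.0, -1.0]]
ft_force: [0.1, -0.9, 1.7]
opening: 0.1
```

Contact at 72, as expected. Now the 8 mm stroke.

Call:
move_arm([
  [0,0,0.001,0,-1],
  [0,0,0.001,0,-1],
  [0,0,0.001,0,-1],
  [0,0,0.001,0,-1],
  [0,0,0,0,-1],
  [0,0,0,0,-1],
])

```text
time_s: 15.12
tcp_pos: [604.2, -96.9, 68.6]
orientation: [[0.28, 0.96, 0.001], [0.96, -0.28, -0.0], [-0.0, 0.001, -1.0]]
ft_force: [-1.7, 1.0, 6.8]
opening: -0.3
```

Call:
move_arm([
  [0,0,0.001,0,-1],
  [0,0,0.001,0,-1],
  [0,0,0.001,0,-1],
  [0,0,0.001,0,-1],
  [0,0,0,0,-1],
  [0,0,0,0,-1],
])

```text
time_s: 15.62
tcp_pos: [604.2, -96.9, 64.6]
orientation: [[0.28, 0.96, 0.001], [0.96, -0.28, -0.0], [-0.0, 0.001, -1.0]]
ft_force: [-2.6, 0.5, 7.2]
opening: 0.1
```

Call:
move_arm([
  [0,0,0.001,0,-1],
  [0,0,0,0,-1],
  [0,0,0,0,-1],
])

```text
time_s: 15.87
tcp_pos: [604.2, -96.9, 64.0]
orientation: [[0.28, 0.96, 0.001], [0.96, -0.28, -0.0], [-0.0, 0.001, -1.0]]
ft_force: [-2.9, 2.0, 9.5]
opening: 0.3
```

Call:
move_arm([
  [0,0,0.0007,0,-1],
  [0,0,0,0,-1],
  [0,0,0,0,-1],
])

```text
time_s: 16.12
tcp_pos: [604.3, -96.9, 64.0]
orientation: [[0.28, 0.96, 0.002], [0.96, -0.28, -0.001], [-0.0, 0.002, -1.0]]
ft_force: [-6.0, 1.3, 16.3]
opening: -0.2
```

Call:
move_arm([
  [0,0,0.0006,0,-1],
  [0,0,0,0,-1],
  [0,0,0,0,-1],
])

```text
time_s: 16.37
tcp_pos: [604.3, -96.9, 63.9]
orientation: [[0.28, 0.96, 0.002], [0.96, -0.28, -0.001], [-0.0, 0.002, -1.0]]
ft_force: [-7.2, 1.3, 21.6]
opening: 0.0
```

Call:
move_arm([
  [0,0,-0.002,0,-1],
  [0,0,-0.004,0,-1],
  [0,0,-0.01,0,-1],
  [0,0,-0.025,0,-1],
  [0,0,-0.03,0,-1],
  [0,0,-0.035,0,-1],
  [-0.03,0,-0.03,0,-1],
  [-0.035,0,0,0,-1],
])

```text
time_s: 17.03
tcp_pos: [588.3, -158.4, 204.0]
orientation: [[0.277, 0.961, 0.009], [0.961, -0.277, -0.003], [-0.001, 0.009, -1.0]]
ft_force: [1.1, -1.3, 0.9]
opening: 0.0
```

Call:
move_arm([
  [-0.035,0,0,0,-1],
  [-0.035,0,0,0,-1],
  [-0.035,0,0,0,-1],
  [-0.035,0,0,0,-1],
  [-0.02,0,0,0,-1],
  [0,0,0,0,-1],
  [0,0,0,0,-1],
])

```text
time_s: 17.62
tcp_pos: [540.7, -313.4, 197.1]
orientation: [[0.282, 0.959, -0.0], [0.959, -0.282, 0.0], [0.0, -0.0, -1.0]]
ft_force: [0.5, 1.3, 1.1]
opening: -0.3
```

```bash
python3 - <<'E'
from h import *
s=arm.read_state();print(s['time_s'],s['tcp_pos'],s['ft_force'])
for n,roi in(("scene",(190,150,345,270)),("top",(210,170,350,300))):
    im=vision.camera(n).copy(); c=vision.get_calibration(n)
    for k,z in(('blue',52),('y',61)):
        for ce,a in blobs(im,k,roi): print(n,k,ce,a,plane(c,ce,z).round(1)[:2])
    x0,y0,x1,y1=roi
    cv2.imwrite(f"pics/{n}3.png",cv2.resize(im[y0:y1,x0:x1,::-1],None,fx=4.4,fy=4.4))
    cv2.imwrite(f"pics/{n}3f.png",im[:,:,::-1])
E
```

```text
17.6167 [ 540.74136433 -313.3983468   197.12253531] [0.54949477 1.25558428 1.147705  ]
scene blue [221.62 166.43] 21 [459.9 -55.9]
scene blue [313.5 166.5] 20 [506.5 107.9]
scene blue [216.5 211. ] 24 [565.4 -86. ]
scene blue [315.5 211.5] 22 [612.6  77.3]
scene y [219.75 180.5 ] 111 [503.7 -67.3]
scene y [314.04 181.04] 120 [550.8  94.3]
scene y [266.89 201.71] 255 [576.1   1. ]
scene y [316.5 228.5] 144 [655.7  64.6]
scene y [214.38 229.73] 109 [612.8 -97.9]
top blue [247.47 204.13] 15 [612.6  78. ]
top blue [324.76 228.76] 17 [565.6 -85. ]
top blue [230.75 254.62] 16 [506.8 108.6]
top blue [309.75 279.75] 20 [459.5 -55. ]
top y [253.32 186.34] 74 [649.1  66.9]
top y [250.83 195.79] 24 [629.   71.4]
top y [330.05 210.86] 59 [602.5 -94.4]
top y [236.71 236.35] 69 [544.1  97.3]
top y [234.3  245.09] 23 [526.1 101.5]
top y [315.41 261.04] 74 [498.  -64.9]
top y [311.62 269.97] 29 [479.7 -57.3]
```

View pics/scene3.png

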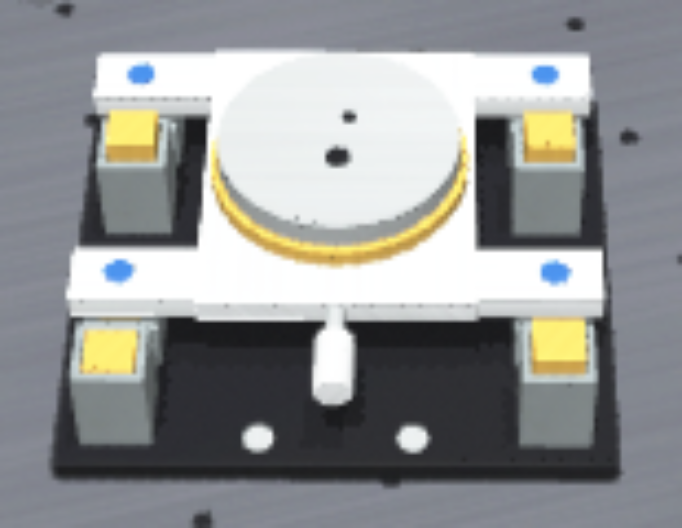

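View pics/top3f.png

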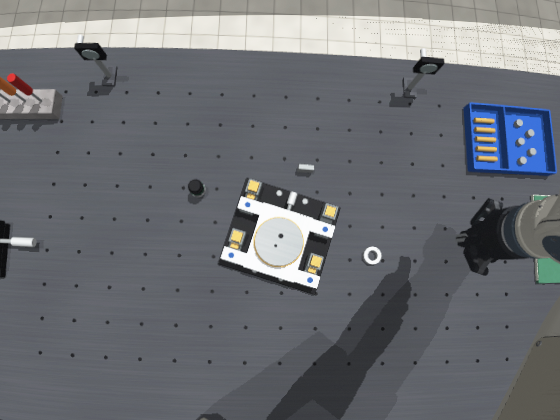

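The far-right tab (crop (108,350)) lies flat in its sleeve and its tongue has disappeared under the ear. The other three tabs stand, the dots are unmoved, and the lens, ring and block are where they were. Handing in.

```bash
python3 -c "
from workcell import arm
print(arm.finish_job())"
```

```text
the job is handed in; nothing more can be done
None
```

The rocking corner was the far-right one. I pressed its shim tab flat and handed the job in at about 18 s of the 54 s allowed.

- **Finding the corner:** I pressed the ears in the order near-right, near-left, far-left, far-right with shut fingertips. The first three did not move, at 17.6, 15.9 and 10.5 N. The far-right ear started to give at about 5 N and went down about 4–4.5 mm. It met its stop by 16 N, and I then let it up.
- **Pressing the tab:** The far-right tab went down 8 mm to its stop, with the fingertips at about 53 mm above the table. The reading there rose to 21.6 N without further travel. While sliding, the tab showed only about 7 N, less than the 10–12 N the task gave.
- **Last checks:** Both camera views show the far-right tab flat and the other three standing. The blue dots were within 0.3 mm of where they started. By eye, the lens, ring and block were where they had been. The arm is clear of everything.
- **Not checked:** I did not press the far-right ear again after setting the shim, so I have not confirmed by touch that it no longer rocks.

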